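Fit a dog collar over the rotary table's shaft and turn it home on the drive pins

TASK

Take the orange castellated collar out of the grey tray and slide it down over the upright steel shaft of the blue rotary table, lowering it gently. It will usually ride up on the three brass drive pins: turn it with light pressure until its notches fall over the pins and it sits fully home, flat on the driver plate, then let go of it. Never ram it, leave the other two collars in their tray compartments, and do not disturb the ball stand.

Things in the scene. Friction and masses are not known exactly. Their poses are not given: they have to be found in the camera images.
- collar: the collar to fit: orange flange, bright aluminium hub, loose, 0.20 to 0.33 kg, upright in one of the tray's three compartments. Origin: centre of its underside, z up. Flange 64 mm in diameter, 0 to 16 mm up. Bore 26.4 mm in diameter from 10 mm up, wider below. Three notches 11 mm wide, 10 mm deep in the flange's lower edge at 0, 120, 240 degrees from its x axis, each marked by a white dot on top
- collar_hub (a point): point on the collar's axis 37 mm above its underside, where to grip its hub. The hub is 44 mm in diameter and runs from 16 mm (flange top) to 52 mm above the underside; fingertips may go down to 17 mm above the underside
- arbor: blue rotary table, fixed, 132 mm in diameter; origin: centre of its underside on the table, z up along its shaft. A grey control block with two buttons sticks out to its own -x (to 80 mm from the axis, 33 mm high). On top a dark driver plate 88 mm in diameter, upper face 55 mm up, with three brass drive pins, and in its centre a steel shaft 24 mm in diameter
- seat (a point): centre of the driver plate's upper face, on the shaft's axis: the collar's origin comes here when home. Round it three pins 6 mm in diameter, 8 mm high, stand 26 mm from the axis, 120 degrees apart, at any angle: no reading gives it, it must be felt or seen. Within about 5 degrees of the pins the collar drops, else it rests on them 8 mm high. The plate does not turn in a gentle search
- shaft_top (a point): centre of the shaft's top end, 71 mm above the driver plate, with a small chamfer; the collar's bore has 1.2 mm of play all round. Any notch may go over any pin, so at most 120 degrees of turning are needed, either way
- tray: grey tray, fixed, 92 x 262 x 20 mm, origin at the centre of its underside; long side along its own y; three compartments with centres at y = -86, 0 and +86 mm, floor 4 mm up, walls 4 mm thick and 20 mm high
- spacer: plain steel ring in another compartment of the tray, 54 mm in diameter, 40 mm high, loose; origin: centre of its underside; stays where it is
- hub: plain black flanged hub without notches in another compartment of the tray, flange 64 mm in diameter, 46 mm high, loose; origin: centre of its underside; stays where it is
- ball_stand: loose reference ball, a 25 mm white sphere on a dark stand with a foot 52 mm in diameter, 83 mm high in all; origin: centre of its underside; must not be disturbed
Mind the look-alikes: they are no part of the job. Leave any green look-alike of the arbor alone.

How it is judged:
On the way:
1. the collar is on the shaft, lowered under control: centred on it within 4 mm and between 5 and 60 mm above the driver plate for a tenth of a second (horizontal distance between collar and seat below 0.004 m and z of collar in the frame of seat between 0.005 and 0.06 m and angle between collar's own z axis and vertical below 0.2 rad), for 0.1 s.
At the end, for the whole second after the job is handed in: The collar sits upright round the shaft with its underside within 3 mm of the driver plate (so its notches are over the pins), within 4 mm of the shaft's axis, at rest and released; the steel spacer and the black hub still stand within 15 mm of where they were (horizontal distance between collar and seat below 0.004 m and z of collar in the frame of seat between -0.003 and 0.003 m and angle between collar's own z axis and vertical below 0.06 rad and linear speed of collar below 0.02 m/s and contact force between collar and the fingers below 0.1 N and distance of each of spacer, hub from where it was at the start of the episode below 0.015 m and angle between each of spacer, hub's own z axis and vertical below 0.1 rad); the robot touches nothing.
It fails at once if the collar is rammed against the rotary table (more than 60 N) (contact force between collar and arbor above 60 N).
It fails at once if the ball stand is pushed more than 10 mm or tipped (distance of ball_stand from where it was at the start of the episode above 0.01 m or angle between ball_stand's own z axis and vertical above 0.2 rad).
It also fails if it takes over 64 s, if anything falls off the work surface, if the arm or the gripper's body presses on something with over 40 N, if the wrist force passes 120 N, or if a joint passes its speed limit or range.

ROBOT

A 7-joint arm with a two-finger parallel gripper is mounted at the origin on the work surface. World frame = base frame: x ahead of the robot, y to its left, z up, the work surface at z = 0. Lengths are in m, angles in rad, forces in N, time in s.
With the tool pointing down it reaches from about 0.4 to 0.875 m from the base axis. Payload 19.3 kg.
Tool frame: the origin (TCP) lies where the fingers leave the gripper's body, on its centre line; the fingertips stand bot.tip_reach ahead of it and the grasp point (between the pads) lies 54 mm ahead of it (bot.tip_reach is the distance from the TCP to the fingertips, in m); z points along the fingers, y is the line along which they close (so a half turn about z gives the same grasp; the last joint's range is limited). The gripper opens to 85 mm and grips with 20 to 120 N. Pads are 22 mm wide; open, the fingers measure 114 mm over their backs; the gripper's body (76 mm by 85 mm) begins 54 mm behind the grasp point. The pads swing forward as they close: fully open they stand 13 mm farther back than shut.
Start: joints at [-1.201, 0.521, -0.036, 1.599, 0.021, 1.021, -0.113], TCP at [0.266, 0.566, 0.304] pointing down, gripper open.
Joint ranges: [-2.91, 2.91], [-0.3, 2.13], [-1.5, 1.42], [0.17, 2.43], [-1.26, 4.41], [0.16, 1.93], [-2.52, 2.52]. Speed limits (rad/s): [1.89, 1.89, 2.39, 2.39, 3.01, 3.01, 3.01].

INTERFACE

Orientations are given as [roll, pitch, yaw] about the fixed x, y, z axes, in that order (R = Rz(yaw) Ry(pitch) Rx(roll)).
In Python, from workcell import bot gives the robot as it stands. The module is installed in compiled form; this text tells all that it offers.
- The arm moves only by the shell command python3 -m jog 'ROWS' [FORCE]. ROWS is JSON, a list that holds one entry, the list of rows, each a list of 7 numbers: the shift along the tool's x, y, z in mm, then the turn, a rotation vector about the tool's x, y, z in rad, then the opening, from 0 (shut) to 1 (fully open). In form: [[[tx, ty, tz, wx, wy, wz, fingers], ...]]. A call has 1 to 5 rows; each row shifts and turns the commanded pose from where the row before left it, along the tool's axes as they then stand; what a row does not reach is not made up. A row lasts 1/10 s, in which the tool goes at most 50 mm and 8.59 degrees, less where a joint would pass 70% of its speed; a pose out of reach is approached as far as the arm can. A call is refused whole if a number of a shift passes 50 or a number of a turn 0.15, either way. A call with a gripper value outside its range is refused whole. The fingers move at their own pace and stop on an object; FORCE is the grip in N (left out, the last holds). Time passes only in rows, so rows that do not move let the fingers close. It gives the time, the measured TCP pose, the force, the opening and the grip force at its end, in the units of the state.
- bot.observe(): the state, without advancing time (a new reading comes with each control period).
- bot.grab_frame(name): name is "scene" or "top" or "wrist"; returns a dict with "img" (384x512x3 uint8, red, green, blue), "intrinsics" (3x3 intrinsics, pixels), "R" (3x3) and "t" (3): a world point X has camera coordinates R X + t; the wrist camera has in their place "tool_from_camera" (4x4, takes a point from camera to tool coordinates, whose origin is the TCP and whose axes are the flange's). Camera axes: x right, y down, z forward; pixel columns grow to the right and rows downward; lengths in m; the calibration is good to about 2 mm. The wrist camera is an equidistant fisheye: a pixel r from the principal point sees the ray r / f radians off the axis. A picture is of the moment at which its call begins: read the wrist's pose just before it. There is no depth.
- bot.job_done(): hands the job in; it is judged then, once.
Trained networks look in a picture, given as the dict that the camera call returned (one of the last four; its "shot" number tells which), for a name from the list of things; names that differ only in an ending like _2 or _b are one class to them, and where a whole thing is asked for, a point or a joint stands for the part that bears it (a point fixed in the world has none). Each returns a list of dicts, best first, with "conf" (0 to 1); they miss things now and then, are a little off and sometimes report something else, mostly with a low value. They report only what shows in the picture. A call takes as long as a camera call. They do not tell look-alikes from the thing itself.
- bot.trace(query, picture): "region" (384x512 bool, what is visible of it).
- bot.spot_point(query, picture): "xyz" ([x, y, z] in m, in world coordinates, good to about 4 mm: a listed point, or the origin of a listed thing).
The state is a dict: "clock": time; "qpos": joint angles; "qd": joint speeds; "joint_efforts": joint torques, N m; "position": TCP position; "tool_rot": TCP orientation; "force": force on the tool from outside, world axes, zero at the start; "moment": the same for the moment, N m; "grip_width": finger opening in m; "finger_force": force on a finger pad.
Only numpy, scipy, OpenCV 4.12 (cv2) and the standard library are available. Lean on these libraries where they do the work, as an engineer would, in place of code of your own. Each camera call takes 0.05 s, during which the arm holds its last target. There are 200 camera calls.

## Working session

There is one attempt and no reset: what is moved stays moved. The work goes in short steps, Python scripts to look and compute and a shell command to move; the robot and the scene stay as the last step left them, time stands still between calls to the robot, and variables do not carry over. Pictures are saved under pics/ and viewed, at most 10 in all, crops included, and the job is handed in when it is done.

```bash
mkdir -p pics; python3 - <<'E'
from workcell import bot
import cv2,numpy as np
s=bot.observe();print(s['clock'],np.round(s['position'],4),np.round(s['tool_rot'],3),s['force'],s['grip_width'],bot.tip_reach)
ims=[]
for n in("scene","top"):
    p=bot.grab_frame(n);ims.append(p['img'])
    print(n,np.round(p['intrinsics'],1).tolist(),np.round(p['R'],3).tolist(),np.round(p['t'],3))
    for q in("collar","collar_hub","arbor","seat","shaft_top","tray","spacer","hub","ball_stand"):
        print(q,[(np.round(d['xyz'],3).tolist(),round(d['conf'],2)) for d in bot.spot_point(q,p)[:3]])
    cv2.imwrite(f'pics/{n}0.png',cv2.resize(p['img'][:,:,::-1],(800,600)))
E
```

```text
0.0 [0.266  0.5653 0.3033] [-3.14   0.     2.702] [-0.36464599  0.59598382 -0.2520135 ] 0.0853810359729809 0.0726
scene [[480.2, 0.0, 250.7], [0.0, 480.2, 191.5], [0.0, 0.0, 1.0]] [[0.846, 0.533, -0.004], [0.429, -0.685, -0.589], [-0.317, 0.497, -0.808]] [-0.536 -0.185  1.466]
collar [([0.551, -0.176, 0.002], 0.83), ([0.534, -0.262, 0.0], 0.53)]
collar_hub [([0.551, -0.174, 0.04], 0.81)]
arbor [([0.501, -0.011, -0.0], 0.94), ([0.509, 0.225, -0.001], 0.87), ([0.658, 0.391, 0.002], 0.85)]
seat [([0.66, 0.393, 0.056], 0.91), ([0.516, 0.226, 0.059], 0.87), ([0.506, -0.016, 0.054], 0.82)]
shaft_top [([0.701, 0.16, 0.124], 0.94), ([0.514, 0.222, 0.127], 0.68), ([0.508, -0.014, 0.128], 0.61)]
tray [([0.537, -0.261, -0.001], 0.82), ([0.517, 0.223, 0.126], 0.16)]
spacer [([0.517, -0.343, 0.005], 0.6)]
hub [([0.529, -0.263, 0.002], 0.64), ([0.514, 0.224, 0.128], 0.27)]
ball_stand [([0.741, -0.011, -0.0], 0.95)]
top [[350.3, 0.0, 255.0], [0.0, 350.3, 194.1], [0.0, 0.0, 1.0]] [[-0.027, -1.0, -0.011], [-0.995, 0.028, -0.096], [0.096, 0.008, -0.995]] [0.058 0.619 0.841]
collar [([0.55, -0.174, 0.002], 0.84)]
collar_hub []
arbor [([0.513, 0.222, 0.004], 0.97), ([0.656, 0.392, 0.002], 0.82), ([0.507, -0.018, 0.001], 0.76)]
seat [([0.702, 0.155, 0.058], 0.96), ([0.51, 0.226, 0.052], 0.95), ([0.657, 0.39, 0.052], 0.85)]
shaft_top [([0.704, 0.159, 0.126], 0.96), ([0.511, 0.227, 0.126], 0.77), ([0.656, 0.391, 0.124], 0.6)]
tray [([0.53, -0.264, -0.002], 0.9)]
spacer [([0.518, -0.348, 0.004], 0.9)]
hub [([0.53, -0.266, 0.008], 0.56)]
ball_stand [([0.736, -0.008, 0.001], 0.56)]
```

View pics/scene0.png

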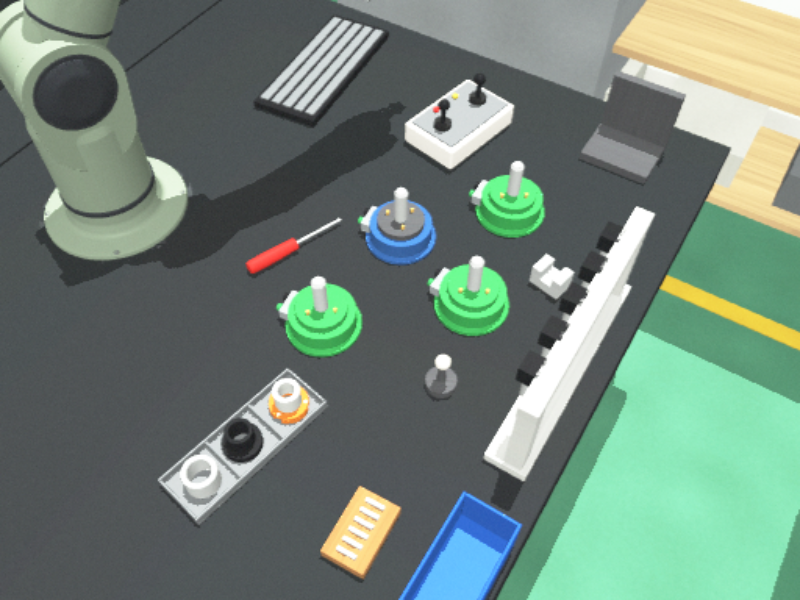

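View pics/top0.png

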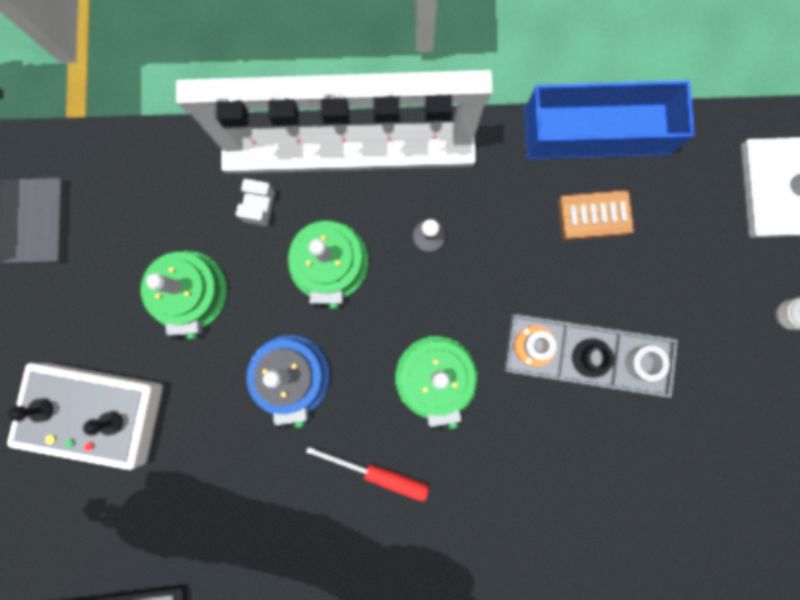

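The blue arbor is at scene (400,225) and top (288,375). The three green look-alikes in the top picture are at (436,378), (327,258) and (184,288). Only the blue one with the dark plate fits the description, which agrees with the network's (0.512, 0.224). The collar is the orange one at top (537,346), with the black hub and steel spacer to its right. I'll confirm both in one enlarged crop, and also measure the pin and dot angles.

```bash
cat > h.py <<'E'
from workcell import bot
import cv2,numpy as np
def proj(p,X):
    c=(np.atleast_2d(X)@p['R'].T+p['t'])@p['intrinsics'].T
    return c[:,:2]/c[:,2:]
def back(p,uv,z):
    uv=np.atleast_2d(uv);d=np.c_[uv,np.ones(len(uv))]@np.linalg.inv(p['intrinsics']).T@p['R']
    C=-p['R'].T@p['t'];return C+d*((z-C[2])/d[:,2])[:,None]
E
python3 - <<'E'
from h import *
A=np.array([.5125,.224,0]);K=np.array([.550,-.175,.004])
tiles=[]
for n in("top","scene"):
    p=bot.grab_frame(n);im=p['img'];hsv=cv2.cvtColor(im,cv2.COLOR_RGB2HSV)
    for nm,c,z in(("arbor",A,.06),("collar",K,.02)):
        u=proj(p,c+[0,0,z])[0].astype(int);x,y=np.maximum(u-32,0)
        tiles.append(cv2.resize(im[y:y+64,x:x+64,::-1],(300,300),interpolation=cv2.INTER_CUBIC))
    m=cv2.inRange(hsv,(14,90,90),(32,255,255))
    N,l,st,ce=cv2.connectedComponentsWithStats(m)
    for i in range(1,N):
        X=back(p,ce[i],.061)[0]
        if np.hypot(*(X-A)[:2])<.045: print(n,'pin',st[i,4],np.round(ce[i],1),np.round(X,4))
    m=((hsv[...,1]<90)&(hsv[...,2]>170)).astype(np.uint8)
    N,l,st,ce=cv2.connectedComponentsWithStats(m)
    for i in range(1,N):
        X=back(p,ce[i],.020)[0]
        if np.hypot(*(X-K)[:2])<.045: print(n,'dot',st[i,4],np.round(ce[i],1),np.round(X,4))
    for q in("arbor","collar"):
        for d in bot.trace(q,p)[:4]:
            r=d['region'];v=np.argwhere(r).mean(0)[::-1];print(n,q,round(d['conf'],2),r.sum(),np.round(v,1),np.round(im[r].mean(0)))
cv2.imwrite('pics/crop.png',np.vstack([np.hstack(tiles[:2]),np.hstack(tiles[2:])]))
E
```

```text
top pin 9 [188. 234.] [0.5269 0.2025 0.061 ]
top pin 3 [168.7 236.7] [0.5219 0.2486 0.061 ]
top pin 10 [181.2 252. ] [0.4851 0.219  0.061 ]
top dot 816 [343.7 222.1] [ 0.5455 -0.1776  0.02  ]
top arbor 0.92 2232 [209.1 168.1] [114. 208. 135.]
top arbor 0.67 2291 [117.2 187.2] [109. 198. 128.]
top arbor 0.64 2257 [183.8 242.1] [114. 137. 175.]
top arbor 0.57 2230 [278.6 242.8] [123. 227. 146.]
top collar 0.71 498 [341.9 221. ] [239. 211. 182.]
scene pin 6 [263.5 134. ] [0.5227 0.2451 0.061 ]
scene pin 7 [247.6 135.7] [0.4876 0.2153 0.061 ]
scene pin 6 [257.5 145. ] [0.5302 0.2004 0.061 ]
scene dot 3 [195. 249.] [ 0.5609 -0.1456  0.02  ]
scene dot 7 [195.  256.3] [ 0.573  -0.1622  0.02  ]
scene dot 5 [177.8 264.6] [ 0.5509 -0.2031  0.02  ]
scene arbor 0.87 1939 [300.1 190.2] [110. 213. 134.]
scene arbor 0.83 1581 [254.7 146.9] [118. 147. 180.]
scene collar 0.59 524 [183.9 256.2] [236. 211. 173.]
```

View pics/crop.png

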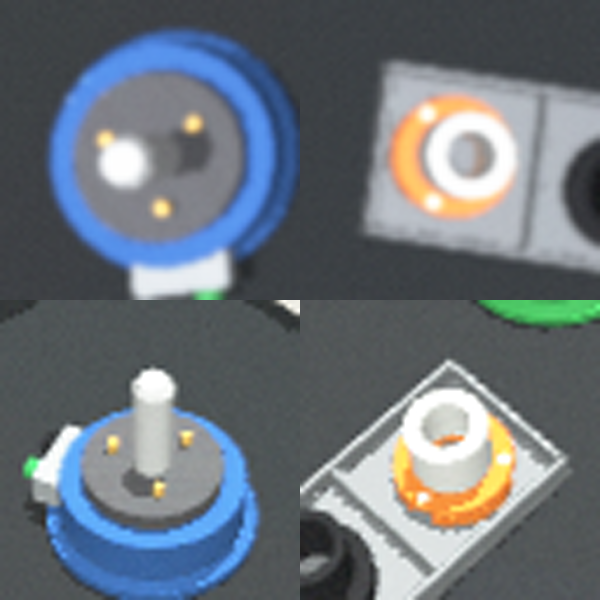

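The crop confirms both. The arbor is blue with a dark plate and brass pins at about 69° mod 120. The collar is orange with its dots at about 30° mod 120. So the collar needs about +38.5° of turn, which the base swing largely gives. Now I'll move above the collar.

```bash
R='x'; 
python3 -m jog '[[[-28.6,-27.4,0,0,0,0,1],[-28.6,-27.4,0,0,0,0,1],[-28.6,-27.4,0,0,0,0,1],[-28.6,-27.4,0,0,0,0,1],[-28.6,-27.4,0,0,0,0,1]]]' 40
python3 -m jog '[[[-28.6,-27.4,0,0,0,0,1],[-28.6,-27.4,0,0,0,0,1],[-28.6,-27.4,0,0,0,0,1],[-28.6,-27.4,0,0,0,0,1],[-28.6,-27.4,0,0,0,0,1]]]'
python3 -m jog '[[[-28.6,-27.4,0,0,0,0,1],[-28.6,-27.4,0,0,0,0,1],[-28.6,-27.4,0,0,0,0,1],[-28.6,-27.4,0,0,0,0,1],[-28.6,-27.4,0,0,0,0,1]]]'
python3 -m jog '[[[-28.6,-27.4,0,0,0,0,1],[-28.6,-27.4,0,0,0,0,1],[-28.6,-27.4,0,0,0,0,1],[-28.6,-27.4,0,0,0,0,1],[-28.6,-27.4,0,0,0,0,1]]]'
python3 -m jog '[[[0,0,0,0,0,0.13,1],[0,0,0,0,0,0.13,1],[0,0,0,0,0,0.13,1],[0,0,0,0,0,0.13,1],[0,0,0,0,0,0.13,1]]]'
python3 -m jog '[[[0,0,0,0,0,0.13,1],[0,0,0,0,0,0.13,1],[0,0,0,0,0,0.13,1],[0,0,0,0,0,0.13,1],[0,0,0,0,0,0.13,1]]]'
python3 - <<'E'
from h import *
s=bot.observe();print(s['clock'],s['position'],s['tool_rot'],s['qpos'])
p=bot.grab_frame("wrist");print(p['tool_from_camera'].round(4).tolist(),p['intrinsics'].tolist())
for q in("collar","collar_hub","hub"):print(q,[(np.round(d['xyz'],4).tolist(),round(d['conf'],2)) for d in bot.spot_point(q,p)[:3]])
cv2.imwrite('pics/w1.png',p['img'][:,:,::-1])
E
```

```text
clock: 1.8
position: [0.3375, 0.3792, 0.304]
tool_rot: [3.141, 0.0, 2.702]
force: [1.0, -0.2, 0.2]
grip_width: 0.0852
finger_force: 0.0
clock: 2.3
position: [0.4086, 0.1943, 0.3042]
tool_rot: [3.141, 0.0, 2.702]
force: [0.8, 0.9, -0.2]
grip_width: 0.0854
finger_force: 0.0
clock: 2.8
position: [0.4797, 0.0094, 0.3041]
tool_rot: [3.141, 0.0, 2.702]
force: [-0.2, -0.4, -0.2]
grip_width: 0.0851
finger_force: 0.0
clock: 3.3
position: [0.5508, -0.1755, 0.304]
tool_rot: [3.141, 0.0, 2.702]
force: [-0.4, 0.5, 0.3]
grip_width: 0.0853
finger_force: 0.0
clock: 3.8
position: [0.5503, -0.1739, 0.3039]
tool_rot: [3.141, -0.0, 2.046]
force: [-0.7, 0.5, -0.8]
grip_width: 0.0855
finger_force: 0.0
clock: 4.3
position: [0.5504, -0.1738, 0.304]
tool_rot: [3.141, -0.0, 1.397]
force: [-0.3, 0.4, 1.0]
grip_width: 0.0851
finger_force: 0.0
4.3 [ 0.55040373 -0.17381432  0.30397382] [ 3.14139961e+00 -9.19906909e-05  1.39656067e+00] [-0.18788853  0.50253511  0.56112935  1.75110999 -0.31426503  0.97825327
  0.32086668]
[[0.0003, -0.9488, -0.3159, 0.0811], [1.0, 0.0, 0.0008, -0.0004], [-0.0007, -0.3159, 0.9488, -0.0698], [0.0, 0.0, 0.0, 1.0]] [[297.3186396354542, 0.0, 253.24563537281824], [0.0, 297.3186396354542, 198.11706211921586], [0.0, 0.0, 1.0]]
collar [([0.5506, -0.1728, 0.0018], 0.75), ([0.5322, -0.2652, 0.0005], 0.31)]
collar_hub [([0.5331, -0.2656, 0.0014], 0.2)]
hub [([0.5322, -0.2652, 0.004], 0.93)]
```

View pics/w1.png

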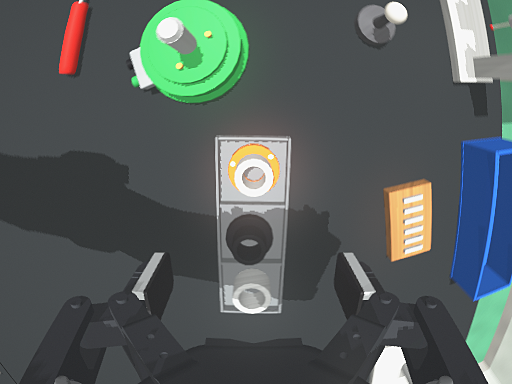

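The tray is aligned with the gripper. The collar's hub rim is at about (253,176), with white dots at (233,163) and (270,157). I'll measure these with the fisheye model.

```bash
cat >> h.py <<'E'
from scipy.spatial.transform import Rotation as Ro
def wback(p,s,uv,z):
    K=p['intrinsics'];uv=np.atleast_2d(uv)-K[:2,2];r=np.hypot(*uv.T);th=r/K[0,0]
    d=np.c_[uv/r[:,None]*np.sin(th)[:,None],np.cos(th)]
    T=p['tool_from_camera'];Rw=Ro.from_euler('xyz',s['tool_rot']).as_matrix()
    d=d@T[:3,:3].T@Rw.T;C=Rw@T[:3,3]+s['position']
    return C+d*((z-C[2])/d[:,2])[:,None]
def blobs(m,lo,hi):
    N,l,st,ce=cv2.connectedComponentsWithStats(m.astype(np.uint8))
    return [(st[i,4],ce[i],l==i) for i in range(1,N) if lo<=st[i,4]<=hi]
def circ(P):
    s=np.linalg.lstsq(np.c_[2*P[:,:2],np.ones(len(P))],(P[:,:2]**2).sum(1),rcond=None)[0]
    return s[:2],np.sqrt(s[2]+s[:2]@s[:2])
E
python3 - <<'E'
from h import *
s=bot.observe();p=bot.grab_frame("wrist");im=p['img'];h=cv2.cvtColor(im,cv2.COLOR_RGB2HSV)
w=(h[...,1]<60)&(h[...,2]>200);w[:,:215]=0;w[:,295:]=0;w[:135]=0;w[205:]=0
for a,c,m in blobs(w,4,2000):
    print(a,c.round(1),wback(p,s,c,.020).round(4))
    if a>150:
        ct,_=cv2.findContours(m.astype(np.uint8),cv2.RETR_EXTERNAL,cv2.CHAIN_APPROX_NONE)
        P=ct[0][:,0].astype(float);print('hubtop',circ(wback(p,s,P,.056)))
o=(h[...,0]<25)&(h[...,1]>120)&(h[...,2]>120);o[:,:215]=0;o[:,295:]=0;o[:130]=0;o[210:]=0
ct,_=cv2.findContours(o.astype(np.uint8),cv2.RETR_EXTERNAL,cv2.CHAIN_APPROX_NONE)
P=max(ct,key=len)[:,0].astype(float);P=P[P[:,1]<168];print('flange',circ(wback(p,s,P,.020)))
E
```

```text
116 [216.4 173.8] [[ 0.5048 -0.1713  0.02  ]]
98 [254.1 138.3] [[ 0.5576 -0.1359  0.02  ]]
97 [288.1 170. ] [[ 0.5923 -0.181   0.02  ]]
24 [232.5 163.5] [[ 0.5266 -0.162   0.02  ]]
flange (array([ 0.55138268, -0.16740646]), np.float64(0.02377459527928051))
```

```bash
python3 -m jog '[[[0,0,30,0,0,0,1],[0,0,30,0,0,0,1],[0,0,30,0,0,0,1],[0,0,20,0,0,0,1],[0,0,0,0,0,0,1]]]' | sed -n 2p
python3 - <<'E'
from h import *
s=bot.observe();p=bot.grab_frame("wrist");im=p['img'];h=cv2.cvtColor(im,cv2.COLOR_RGB2HSV)
print(s['position'])
for q in("collar","collar_hub"):print(q,[(np.round(d['xyz'],4).tolist(),round(d['conf'],2)) for d in bot.spot_point(q,p)[:3]])
r=[d for d in bot.trace("collar",p)[:3]]
for d in r: print(d['conf'],d['region'].sum(),np.argwhere(d['region']).mean(0))
m=r[0]['region'].astype(np.uint8);m=cv2.dilate(m,np.ones((3,3)))
o=(m>0)&(h[...,1]<90)&(h[...,2]>150)
for a,c,mm in blobs(o,8,9000):
    print(a,c.round(1),wback(p,s,c,.020).round(4))
    if a>400:
        ct,_=cv2.findContours(mm.astype(np.uint8),cv2.RETR_EXTERNAL,cv2.CHAIN_APPROX_NONE)
        print('hub',circ(wback(p,s,ct[0][:,0].astype(float),.056)))
y,x=np.argwhere(m).mean(0).astype(int)
y0=max(y-75,0);x0=max(x-100,0);print(x0,y0)
cv2.imwrite('pics/w2.png',cv2.resize(im[y0:y0+150,x0:x0+200,::-1],None,fx=4,fy=4,interpolation=cv2.INTER_CUBIC))
E
```

```text
position: [0.5494, -0.1737, 0.1918]
[ 0.5493555 -0.1736723  0.1917895]
collar [([0.5484, -0.1721, 0.0021], 0.68)]
collar_hub [([0.5498, -0.179, 0.0388], 0.83)]
0.79 4148 [199.14995178 255.57087753]
2872 [255.8 208. ] [[ 0.5493 -0.182   0.02  ]]
hub (array([ 0.55197335, -0.16360122]), np.float64(0.027068156087309576))
53 [279.7 180.4] [[ 0.5732 -0.1609  0.02  ]]
51 [225.5 190.4] [[ 0.5265 -0.1621  0.02  ]]
9 [256. 212.] [[ 0.5489 -0.1858  0.02  ]]
155 124
```

View pics/w2.png

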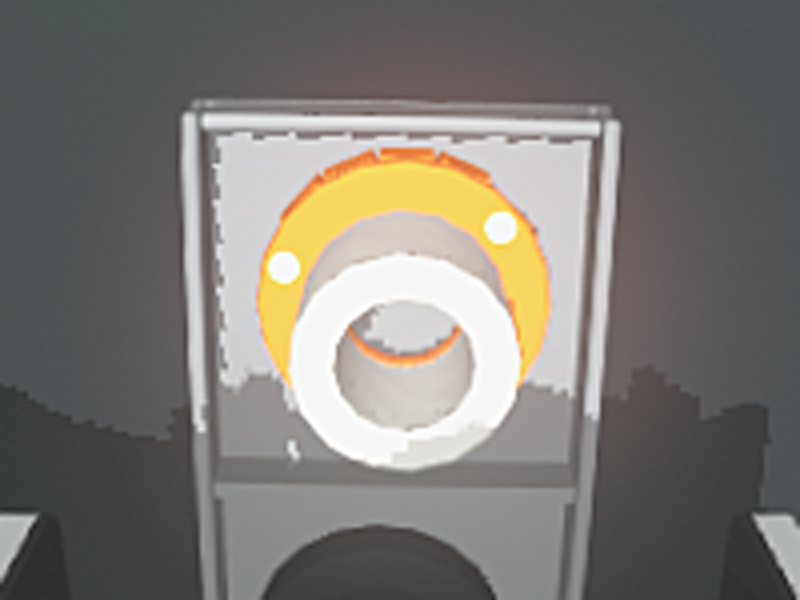

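The enlarged crop shows the collar with its rim centre at full pixel (255.9, 214.2). The two dots put its centre at about (0.5502, -0.1750) and its angle at 31.5°. I'll check that against the rim.

```bash
python3 - <<'E'
from h import *
s=bot.observe();p=bot.grab_frame("wrist")
e=np.array([[290,362],[521,362],[405,252],[405,470],[335,365],[473,365],[405,300],[405,431]])/4+[154.6,123.6]
X=wback(p,s,e,.056);print(X.round(4),circ(X[:4]),circ(X[4:]))
f=np.array([[258,300],[550,300],[404,162],[300,215],[505,205]])/4+[154.6,123.6]
print(circ(wback(p,s,f,.020)),s['position'],s['tool_rot'])
E
```

```text
[[ 0.5311 -0.1721  0.056 ]
 [ 0.5742 -0.1794  0.056 ]
 [ 0.5561 -0.1544  0.056 ]
 [ 0.5488 -0.1982  0.056 ]
 [ 0.5394 -0.1741  0.056 ]
 [ 0.5651 -0.1785  0.056 ]
 [ 0.5546 -0.1635  0.056 ]
 [ 0.5502 -0.1898  0.056 ]] (array([ 0.55256844, -0.17629456]), np.float64(0.022042348898496985)) (array([ 0.55220894, -0.17664522]), np.float64(0.013203814608862389))
(array([ 0.55270475, -0.17737197]), np.float64(0.03171754934833881)) [ 0.55083032 -0.17419584  0.19520693] [ 3.13985921e+00 -1.66469681e-05  1.40247459e+00]
```

Radii of 22.0, 13.2 and 31.7 mm match the sizes given, so the centre is TCP + (1.7, -2.4) mm. I'll shift, descend and grip.

```bash
python3 -m jog '[[[-2.2,2.1,20,0,0,0,1],[0,0,20,0,0,0,1],[0,0,20,0,0,0,1],[0,0,15,0,0,0,1],[0,0,10,0,0,0,1]]]' | tail -6
python3 -m jog '[[[0,0,10,0,0,0,1],[0,0,0,0,0,0,1],[0,0,0,0,0,0,1]]]' | tail -6
python3 -m jog '[[[0,0,0,0,0,0,0],[0,0,0,0,0,0,0],[0,0,0,0,0,0,0],[0,0,0,0,0,0,0],[0,0,0,0,0,0,0]]]' 50
python3 -m jog '[[[0,0,0,0,0,0,0],[0,0,0,0,0,0,0],[0,0,0,0,0,0,0]]]' 50
```

```text
clock: 5.8
position: [0.5521, -0.1763, 0.1085]
tool_rot: [3.141, -0.0, 1.402]
force: [1.7, 0.0, 0.1]
grip_width: 0.0855
finger_force: 0.0
clock: 6.1
position: [0.5522, -0.1766, 0.0993]
tool_rot: [3.141, 0.0, 1.402]
force: [-0.3, -0.3, -0.1]
grip_width: 0.0852
finger_force: 0.0
clock: 6.6
position: [0.5521, -0.1764, 0.0996]
tool_rot: [3.141, -0.0, 1.402]
force: [-3.8, 1.6, 11.8]
grip_width: 0.0434
finger_force: 49.2
clock: 6.9
position: [0.5521, -0.1764, 0.0996]
tool_rot: [3.141, -0.0, 1.402]
force: [-3.4, 1.0, 11.2]
grip_width: 0.043
finger_force: 49.2
```

```bash
python3 -m jog '[[[0,0,-10,0,0,0,0],[0,0,-30,0,0,0,0],[0,0,-40,0,0,0,0],[0,0,-40,0,0,0,0],[0,0,-40,0,0,0,0]]]' 
python3 -m jog '[[[38.8,-10.7,0,0,0,0,0],[38.8,-10.7,0,0,0,0,0],[38.8,-10.7,0,0,0,0,0],[38.8,-10.7,0,0,0,0,0],[38.8,-10.7,0,0,0,0,0]]]' | tail -5
python3 -m jog '[[[38.8,-10.7,0,0,0,0,0],[38.8,-10.7,0,0,0,0,0],[38.8,-10.7,0,0,0,0,0],[0,0,0,0,0,0,0],[0,0,0,0,0,0,0]]]' 
python3 - <<'E'
from h import *
s=bot.observe();p=bot.grab_frame("wrist");im=p['img'];h=cv2.cvtColor(im,cv2.COLOR_RGB2HSV)
print(s['position'],s['tool_rot'],s['qpos'])
for q in("seat","shaft_top","collar","collar_hub"):print(q,[(np.round(d['xyz'],4).tolist(),round(d['conf'],2)) for d in bot.spot_point(q,p)[:3]])
m=(h[...,0]>12)&(h[...,0]<34)&(h[...,1]>90)&(h[...,2]>90)
for a,c,_ in blobs(m,8,200): print(a,c.round(1),wback(p,s,c,.063).round(4))
np.save('w3.npy',im);cv2.imwrite('pics/w3.png',im[:,:,::-1])
E
```

```text
clock: 7.4
position: [0.5516, -0.1764, 0.261]
tool_rot: [-3.142, 0.0, 1.401]
force: [0.6, 0.4, -2.8]
grip_width: 0.0428
finger_force: 51.5
position: [0.5314, 0.0253, 0.2595]
tool_rot: [3.141, -0.0, 1.402]
force: [0.9, 0.0, -1.6]
grip_width: 0.043
finger_force: 51.6
clock: 8.4
position: [0.5196, 0.1447, 0.2592]
tool_rot: [3.142, 0.0, 1.404]
force: [-0.1, -0.6, -3.0]
grip_width: 0.0428
finger_force: 51.6
[0.51959152 0.14466571 0.25923909] [3.14151537e+00 2.14982972e-05 1.40362937e+00] [-0.77567712  0.49913058  0.54493211  1.89258922 -0.33903325  0.84188424
 -0.22307973]
seat [([0.5152, 0.2266, 0.0557], 0.95), ([0.5026, -0.0179, 0.0587], 0.83), ([0.6951, 0.1585, 0.0584], 0.8)]
shaft_top [([0.5095, 0.2264, 0.1251], 0.73), ([0.6978, 0.1576, 0.1261], 0.64)]
collar [([0.52, 0.1477, 0.1645], 0.61)]
collar_hub [([0.5192, 0.1426, 0.2005], 0.88)]
46 [236.4  79.4] [[0.5218 0.2477 0.063 ]]
48 [203.6 117.5] [[0.4871 0.2196 0.063 ]]
45 [252.8 126.6] [[0.5289 0.2035 0.063 ]]
44 [413.3 130.5] [[0.685  0.1803 0.063 ]]
42 [414.  173.9] [[0.684  0.1358 0.063 ]]
9 [239.2 193.9] [[0.5059 0.1437 0.063 ]]
18 [247.9 192.7] [[0.5141 0.1434 0.063 ]]
19 [260.8 192.8] [[0.526  0.1414 0.063 ]]
9 [269.3 194.3] [[0.5337 0.1385 0.063 ]]
12 [225.1 199.4] [[0.4916 0.1405 0.063 ]]
12 [282.8 200.2] [[0.5455 0.1306 0.063 ]]
34 [284.2 314.3] [[ 0.53   -0.0084  0.063 ]]
```

View pics/w3.png

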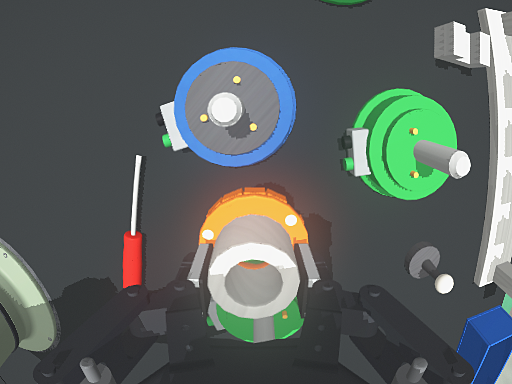

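Clear view. The arbor's pins are at (236,79), (204,118) and (253,127), giving a centre of (0.5126, 0.2236) at 69.0° with radius 25.8 mm, as specified. The held collar's dots are at (208,235) and (291,220). I'll measure the held collar the same way.

```bash
python3 - <<'E'
from h import *
im=np.load('w3.npy');p=bot.grab_frame("wrist");s=bot.observe();s['position']=np.array([.5196,.1447,.2593]);s['tool_rot']=[np.pi,0,1.4025]
h=cv2.cvtColor(im,cv2.COLOR_RGB2HSV)
o=(h[...,1]<70)&(h[...,2]>215);o[:,:195]=0;o[:,315:]=0;o[:90]=0;o[330:]=0
for a,c,m in blobs(o,20,6000): print(a,c.round(1),[wback(p,s,c,z).round(4).tolist() for z in(.126,.1797)])
o=(h[...,0]<30)&(h[...,1]>100)&(h[...,2]>235);o[260:]=0;o[:185]=0
g=cv2.cvtColor(im,cv2.COLOR_RGB2GRAY)
c=cv2.HoughCircles(cv2.GaussianBlur(g,(3,3),0)[85:135,200:250],cv2.HOUGH_GRADIENT,1,20,param1=120,param2=10,minRadius=12,maxRadius=22);print(c)
if c is not None: print(wback(p,s,c[0,0,:2]+[200,85],.126))
cv2.imwrite('pics/c3.png',cv2.resize(im[180:330,160:360,::-1],None,fx=4,fy=4,interpolation=cv2.INTER_CUBIC))
E
```

```text
689 [223.4 106.5] [[[0.5126, 0.2257, 0.126]], [[0.5179, 0.2254, 0.1797]]]
104 [290.6 219.8] [[[0.5461, 0.1366, 0.126]], [[0.5426, 0.1599, 0.1797]]]
89 [207.6 234.2] [[[0.4826, 0.1354, 0.126]], [[0.4958, 0.159, 0.1797]]]
1463 [249.7 257. ] [[[0.5107, 0.1107, 0.126]], [[0.5166, 0.1409, 0.1797]]]
[[[24.5 24.5 16.9]]]
[[0.51300972 0.22347544 0.126     ]]
```

View pics/c3.png

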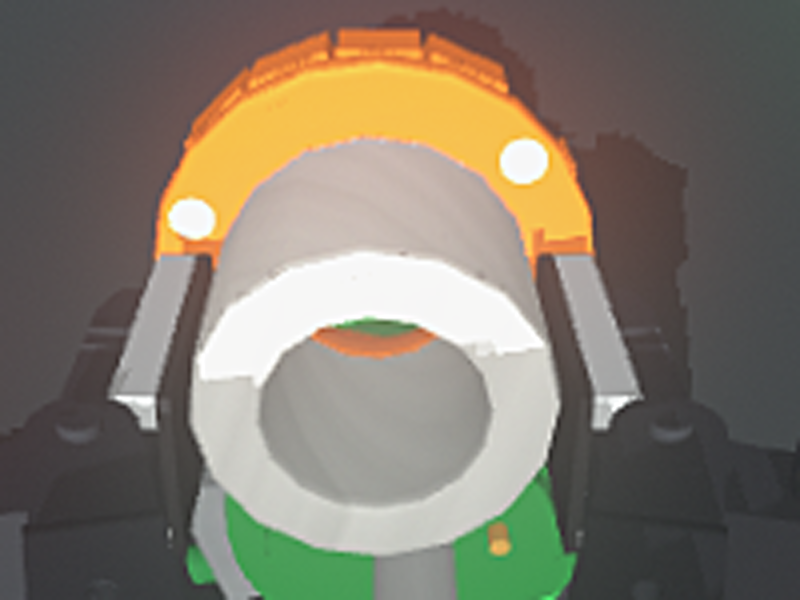

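```bash
python3 - <<'E'
from h import *
p=bot.grab_frame("wrist");s=bot.observe();print(s['position'],s['tool_rot']);s['position']=np.array([.5196,.1447,.2593]);s['tool_rot']=[np.pi,0,1.4025]
e=np.array([[190,400],[558,400],[376,252],[376,553],[260,408],[492,408],[376,507],[290,460],[460,460]])/4+[159.6,179.6]
X=wback(p,s,e,.2156);print(circ(X[:4]),circ(X[4:]))
f=np.array([[157,240],[592,240],[375,62],[190,150],[555,150]])/4+[159.6,179.6]
print(circ(wback(p,s,f,.1797)))
E
```

```text
[0.51998755 0.14327015 0.25899415] [3.14152916e+00 9.00331906e-06 1.40061611e+00]
(array([0.51955291, 0.14678477]), np.float64(0.021248269744841036)) (array([0.51975614, 0.1468171 ]), np.float64(0.012907043777902024))
(array([0.51950167, 0.14665534]), np.float64(0.031107362951224453))
```

```bash
python3 -m jog '[[[38,-9.6,0,0,0,0,0],[38,-9.6,0,0,0,0,0],[0,0,0,0,0,-0.132,0],[0,0,0,0,0,-0.132,0],[0,0,0,0,0,-0.132,0]]]' | tail -5
python3 -m jog '[[[0,0,0,0,0,-0.132,0],[0,0,0,0,0,-0.132,0],[0,0,15,0,0,0,0],[0,0,10,0,0,0,0],[0,0,0,0,0,0,0]]]'
python3 - <<'E'
from h import *
P=[bot.observe()]
p=bot.grab_frame("wrist");P.append(bot.observe());im=p['img'];s=P[0]
print([(x['position'].round(4),np.round(x['tool_rot'],4),np.round(x['force'],1)) for x in P])
t=bot.grab_frame("top");sc=bot.grab_frame("scene")
def crop(pp,z):
    u=proj(pp,[.513,.223,z])[0].astype(int);return cv2.resize(pp['img'][u[1]-32:u[1]+32,u[0]-32:u[0]+32,::-1],(300,300),interpolation=cv2.INTER_CUBIC)
cv2.imwrite('pics/c4.png',np.hstack([crop(sc,.13),crop(t,.13)]))
cv2.imwrite('pics/w4.png',np.hstack([cv2.resize(im[180:330,170:340,::-1],None,fx=3,fy=3,interpolation=cv2.INTER_CUBIC),np.zeros((450,0,3),np.uint8)]))
E
```

```text
position: [0.5137, 0.222, 0.2588]
tool_rot: [-3.141, 0.0, 1.803]
force: [0.0, -0.3, -2.6]
grip_width: 0.0427
finger_force: 51.6
clock: 9.75
position: [0.5133, 0.2216, 0.2327]
tool_rot: [-3.139, 0.0, 2.061]
force: [0.3, -0.5, -1.5]
grip_width: 0.0432
finger_force: 51.6
[(array([0.5133, 0.2216, 0.2327]), array([-3.1394e+00,  2.0000e-04,  2.0607e+00]), array([ 0.3, -0.5, -1.5])), (array([0.5136, 0.2218, 0.2334]), array([-3.1403e+00,  3.0000e-04,  2.0608e+00]), array([ 0.3, -0.3, -1.5]))]
```

View pics/w4.png

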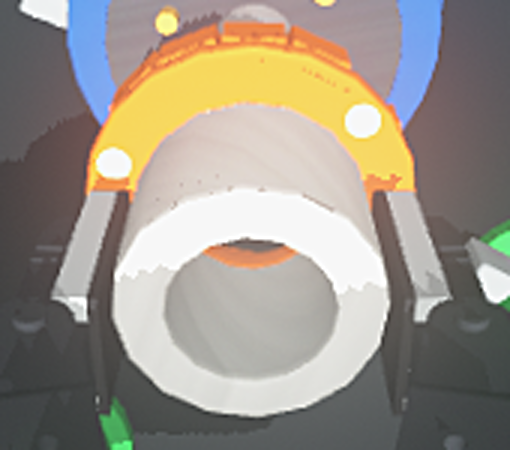

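View pics/c4.png

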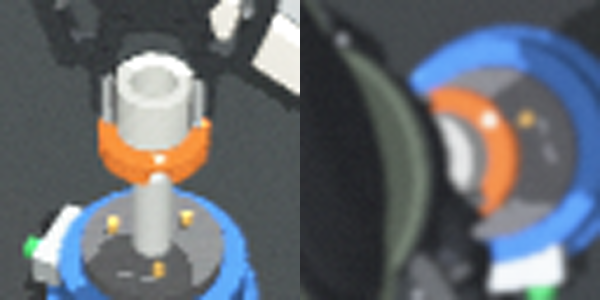

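The scene crop shows the collar centred over the shaft, with column 155 against 154. The wrist view shows no sideways offset. I'll correct about 1 mm and descend gently with force checks.

```bash
python3 -m jog '[[[1.1,0.5,3,0,0,0,0],[0,0,3,0,0,0,0],[0,0,2,0,0,0,0],[0,0,1,0,0,0,0],[0,0,0,0,0,0,0]]]'
python3 -m jog '[[[0,0,1,0,0,0,0],[0,0,1,0,0,0,0],[0,0,1,0,0,0,0]]]'|grep -E 'pos|force:'
```

```text
clock: 10.4
position: [0.5136, 0.2233, 0.2248]
tool_rot: [-3.141, 0.0, 2.062]
force: [-0.7, 0.1, -1.9]
grip_width: 0.043
finger_force: 51.6
position: [0.5137, 0.2233, 0.2218]
force: [-0.3, 0.2, -2.6]
finger_force: 51.6
```

```bash
for i in 1; do python3 -m jog '[[[0,0,1,0,0,0,0],[0,0,1,0,0,0,0],[0,0,0,0,0,0,0]]]'|grep -E 'pos|force:'; done
python3 -m jog '[[[0,0,1,0,0,0,0],[0,0,1,0,0,0,0],[0,0,0,0,0,0,0]]]'|grep -E 'pos|force:'
python3 -m jog '[[[0,0,1,0,0,0,0],[0,0,1,0,0,0,0],[0,0,0,0,0,0,0]]]'|grep -E 'pos|force:'
```

```text
position: [0.5136, 0.2233, 0.2197]
force: [0.1, -1.0, -2.6]
finger_force: 51.6
position: [0.5136, 0.2233, 0.2178]
force: [-0.1, -0.2, -2.6]
finger_force: 51.6
position: [0.5136, 0.2233, 0.2157]
force: [-0.8, 0.9, -2.6]
finger_force: 51.6
```

```bash
python3 -m jog '[[[0,0,1,0,0,0,0],[0,0,1,0,0,0,0],[0,0,1,0,0,0,0],[0,0,0,0,0,0,0]]]'|grep -E 'pos|force:'
python3 -m jog '[[[0,0,1,0,0,0,0],[0,0,0.5,0,0,0,0],[0,0,0,0,0,0,0]]]'|grep -E 'pos|force:'
python3 -m jog '[[[0,0,1,0,0,0,0],[0,0,0,0,0,0,0]]]'|grep -E 'pos|force:'
```

```text
position: [0.5136, 0.2233, 0.2127]
force: [0.0, 0.8, -2.7]
finger_force: 51.6
position: [0.5136, 0.2233, 0.2113]
force: [-0.1, -0.5, -2.8]
finger_force: 51.6
position: [0.5136, 0.2233, 0.2103]
force: [0.9, -0.3, -2.5]
finger_force: 51.6
```

```bash
python3 -m jog '[[[0,0,1,0,0,0,0],[0,0,1,0,0,0,0],[0,0,0,0,0,0,0]]]'|grep -E 'pos|force:'
python3 -m jog '[[[0,0,1,0,0,0,0],[0,0,1,0,0,0,0],[0,0,0,0,0,0,0]]]'|grep -E 'pos|force:'
python3 -m jog '[[[0,0,1,0,0,0,0],[0,0,1,0,0,0,0],[0,0,0,0,0,0,0]]]'|grep -E 'pos|force:'
```

```text
position: [0.5136, 0.2233, 0.2082]
force: [0.5, 0.0, -2.0]
finger_force: 51.6
position: [0.5136, 0.2233, 0.2063]
force: [-0.3, 0.3, -2.7]
finger_force: 51.6
position: [0.5136, 0.2233, 0.2043]
force: [0.2, -0.9, -1.8]
finger_force: 51.6
```

The collar is on the shaft with no contact. I'll keep going to just above the pins (contact at TCP z ≈ 0.1586, home ≈ 0.1506).

```bash
python3 -m jog '[[[0,0,3,0,0,0,0],[0,0,3,0,0,0,0],[0,0,3,0,0,0,0],[0,0,3,0,0,0,0],[0,0,0,0,0,0,0]]]'|grep -E 'pos|force:'
python3 -m jog '[[[0,0,3,0,0,0,0],[0,0,3,0,0,0,0],[0,0,3,0,0,0,0],[0,0,3,0,0,0,0],[0,0,0,0,0,0,0]]]'|grep -E 'pos|force:'
python3 -m jog '[[[0,0,3,0,0,0,0],[0,0,3,0,0,0,0],[0,0,3,0,0,0,0],[0,0,3,0,0,0,0],[0,0,0,0,0,0,0]]]'|grep -E 'pos|force:'
```

```text
position: [0.5135, 0.2232, 0.1919]
force: [0.5, 0.6, -2.8]
finger_force: 51.6
position: [0.5135, 0.2232, 0.18]
force: [0.7, 0.1, -2.1]
finger_force: 51.6
position: [0.5135, 0.2233, 0.1679]
force: [-1.4, -0.5, -2.1]
finger_force: 51.6
```

```bash
python3 -m jog '[[[0,0,2,0,0,0,0],[0,0,2,0,0,0,0],[0,0,2,0,0,0,0],[0,0,1,0,0,0,0],[0,0,0,0,0,0,0]]]'|grep -E 'pos|force:'
python3 -m jog '[[[0,0,0.8,0,0,0,0],[0,0,0.8,0,0,0,0],[0,0,0,0,0,0,0]]]'|grep -E 'pos|force:'
python3 -m jog '[[[0,0,0.8,0,0,0,0],[0,0,0,0,0,0,0]]]'|grep -E 'pos|force:'
```

```text
position: [0.5136, 0.2233, 0.1612]
force: [0.1, -0.6, -1.6]
finger_force: 51.6
position: [0.5136, 0.2233, 0.1597]
force: [-0.3, -0.2, -2.3]
finger_force: 51.6
position: [0.5136, 0.2233, 0.1589]
force: [-0.9, -0.0, -1.0]
finger_force: 51.6
```

```bash
python3 -m jog '[[[0,0,0.7,0,0,0,0],[0,0,0,0,0,0,0]]]'|grep -E 'pos|force:'
python3 -m jog '[[[0,0,0.7,0,0,0,0],[0,0,0,0,0,0,0]]]'|grep -E 'pos|force:'
python3 -m jog '[[[0,0,0.7,0,0,0,0],[0,0,0,0,0,0,0]]]'|grep -E 'pos|force:'
```

```text
position: [0.5136, 0.2233, 0.1582]
force: [0.0, -0.9, -2.2]
finger_force: 51.6
position: [0.5136, 0.2233, 0.1575]
force: [0.1, -0.6, -1.9]
finger_force: 51.6
position: [0.5136, 0.2233, 0.1568]
force: [0.5, 0.4, -2.4]
finger_force: 51.6
```

```bash
python3 -m jog '[[[0,0,1,0,0,0,0],[0,0,0,0,0,0,0]]]'|grep -E 'pos|force:'
python3 -m jog '[[[0,0,1,0,0,0,0],[0,0,0,0,0,0,0]]]'|grep -E 'pos|force:'
python3 -m jog '[[[0,0,1,0,0,0,0],[0,0,0,0,0,0,0]]]'|grep -E 'pos|force:'
```

```text
position: [0.5136, 0.2233, 0.1558]
force: [0.5, 0.2, -2.3]
finger_force: 51.6
position: [0.5136, 0.2233, 0.1548]
force: [-0.1, 0.4, -2.9]
finger_force: 51.6
position: [0.5136, 0.2233, 0.1538]
force: [0.4, 0.3, -2.0]
finger_force: 51.6
```

The collar is 4.8 mm below pin-top level and still free, so the notches are over the pins. I'll continue to the plate.

```bash
python3 -m jog '[[[0,0,1,0,0,0,0],[0,0,0,0,0,0,0]]]'|grep -E 'pos|force:'
python3 -m jog '[[[0,0,0.8,0,0,0,0],[0,0,0,0,0,0,0]]]'|grep -E 'pos|force:'
python3 -m jog '[[[0,0,0.5,0,0,0,0],[0,0,0,0,0,0,0]]]'|grep -E 'pos|force:'
python3 -m jog '[[[0,0,0.5,0,0,0,0],[0,0,0,0,0,0,0]]]'|grep -E 'pos|force:'
```

```text
position: [0.5136, 0.2233, 0.1528]
force: [-0.1, 0.4, -1.9]
finger_force: 51.6
position: [0.5136, 0.2233, 0.152]
force: [-0.9, -0.1, -2.3]
finger_force: 51.6
position: [0.5136, 0.2233, 0.1515]
force: [-0.1, 0.7, -3.6]
finger_force: 51.6
position: [0.5137, 0.2233, 0.1511]
force: [-0.1, -0.5, -1.2]
finger_force: 51.6
```

```bash
python3 -m jog '[[[0,0,0.4,0,0,0,0],[0,0,0,0,0,0,0]]]'|grep -E 'pos|force:'
python3 -m jog '[[[0,0,0.4,0,0,0,0],[0,0,0,0,0,0,0]]]'|grep -E 'pos|force:'
python3 -m jog '[[[0,0,0.3,0,0,0,0],[0,0,0,0,0,0,0]]]'|grep -E 'pos|force:'
```

```text
position: [0.5137, 0.2233, 0.1507]
force: [0.7, 0.5, -2.0]
finger_force: 51.7
position: [0.5137, 0.2233, 0.1506]
force: [-1.3, -1.5, 5.6]
finger_force: 52.4
position: [0.5137, 0.2233, 0.1506]
force: [-4.2, -1.1, 11.8]
finger_force: 52.9
```

Contact came at exactly the home height (0.1506) with about 13 N. I'll release and withdraw straight up.

```bash
python3 -m jog '[[[0,0,-0.5,0,0,0,0],[0,0,0,0,0,0,1],[0,0,0,0,0,0,1],[0,0,0,0,0,0,1],[0,0,0,0,0,0,1]]]'
python3 -m jog '[[[0,0,0,0,0,0,1],[0,0,0,0,0,0,1],[0,0,-10,0,0,0,1],[0,0,-30,0,0,0,1],[0,0,-40,0,0,0,1]]]'
python3 -m jog '[[[0,0,-40,0,0,0,1],[0,0,-40,0,0,0,1],[-40,0,0,0,0,0,1],[-40,0,0,0,0,0,1],[0,0,0,0,0,0,1]]]'
python3 - <<'E'
from h import *
p=bot.grab_frame("scene");t=bot.grab_frame("wrist")
for q in("collar","seat","shaft_top","spacer","hub"):print(q,[(np.round(d['xyz'],4).tolist(),round(d['conf'],2)) for d in bot.spot_point(q,p)[:3]])
u=proj(p,[.513,.223,.08])[0].astype(int)
a=cv2.resize(p['img'][u[1]-32:u[1]+32,u[0]-32:u[0]+32,::-1],(384,384),interpolation=cv2.INTER_CUBIC)
cv2.imwrite('pics/end.png',np.hstack([a,t['img'][:,50:450,::-1]]))
E
```

```text
clock: 19.0
position: [0.5137, 0.2233, 0.1505]
tool_rot: [3.142, 0.0, 2.062]
force: [-0.1, 0.3, 0.9]
grip_width: 0.0854
finger_force: 0.0
clock: 19.5
position: [0.5131, 0.2229, 0.231]
tool_rot: [-3.139, 0.0, 2.062]
force: [0.2, 0.3, 0.3]
grip_width: 0.0855
finger_force: 0.0
clock: 20.0
position: [0.5531, 0.1476, 0.3119]
tool_rot: [3.14, 0.002, 2.056]
force: [0.2, -0.5, -0.4]
grip_width: 0.0853
finger_force: 0.0
collar [([0.5135, 0.227, 0.0542], 0.9)]
seat [([0.515, 0.2235, 0.0578], 0.89), ([0.5054, -0.0142, 0.0569], 0.78), ([0.6613, 0.3882, 0.0547], 0.7)]
shaft_top [([0.6567, 0.3949, 0.1269], 0.98), ([0.7038, 0.1612, 0.1268], 0.87), ([0.5121, 0.221, 0.125], 0.68)]
spacer [([0.5197, -0.3426, 0.0066], 0.69)]
hub [([0.532, -0.2656, 0.0011], 0.78)]
```

View pics/end.png

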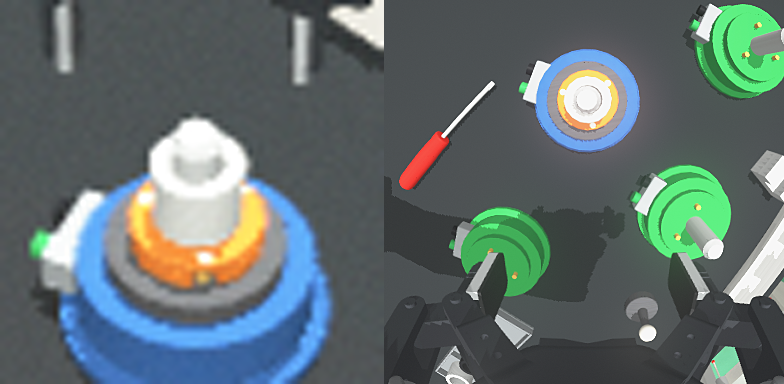

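The collar sits flat on the dark plate at (200,240), with a brass pin showing inside its notch. The gripper is clear, and the spacer, hub and ball stand have not moved.

```bash
python3 -c "
from workcell import bot
print(bot.job_done())"
```

```text
the job is handed in; nothing more can be done
None
```

The orange collar is fully home on the blue rotary table's driver plate with its notches over the pins, released and clear of the gripper, and the job was handed in at about 20 s (no verdict was returned).

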